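Level the rocking pouring board on its screw foot

TASK

Get the rocking pouring board level for the varnish pour: lift the yellow spirit level with a light grip (10 N or so is plenty; its vial cracks under a hard squeeze), lay it down softly in the middle of the board, pointing at the black knob, and let go of it. Then take hold of the knob of the levelling foot, press it down until the foot bears on the bench, and turn it until the bubble sits between the two lines. Finish still gripping the knob and pressing the foot onto the bench, so that I can slip the new rubber pad under the bare foot opposite.

Things in the scene. Friction and masses are not known exactly. Their poses are not given: they have to be found in the camera images.
- board_center (a point): Centre of the upper face of the pouring board: plywood, 220 x 220 x 18 mm, upper face 54 mm above the bench when level, a foot under each corner 128 mm from the centre. x runs along the diagonal from the black knob's corner (-x) to the bare foot's corner (+x), y along the other diagonal, z up. Dark ledges 18 mm wide, 16 mm high line the two edges that meet at the +x corner.
- stand: Bench point (height 0) under the board's centre, axes as the level board. The board rocks about the y diagonal on two padded feet and cannot slide. The foot at +x has lost its 4 mm rubber pad: left alone, the board leans back onto it (1.75 degrees). About 3 N down on the knob tips it forward until the foot bears, up to 10 N if the knob is gripped upright, as it tilts with the board.
- knob_grip (a point): Where to grip the levelling foot's knob: on its axis, 12 mm below its top. An upright black fluted cylinder, diameter 36 mm, height 30 mm, red mark on top, at the board's -x corner; its underside is 13 to 15 mm above the board. With the foot pressed on the bench this point is 85 mm above the bench at any setting of the screw; left alone it is 4 to 6 mm higher.
- knob: The knob, origin at the centre of its underside. It turns a screw of 8 mm lead. Turned clockwise seen from above it drives the foot down out of the board: with the foot bearing, the board's corner rises 1.27 mm a radian, a slope of 10 mrad a radian. Turning takes 0.05 N m; the screw stays where it is left.
- foot: The levelling foot under the knob: a rubber disc of 28 mm diameter on the steel screw; origin at the centre of its underside (height 0 when it bears on the bench). At the start it is screwed too far in, by 0.6 to 1.4 rad of turn: pressed down, the board slopes down towards the knob.
- level_center (a point): Centre, half-way up, of the yellow spirit level: an I-section 150 mm long (x), 24 mm wide (y), 36 mm high (z), 0.2 kg, standing on its long base. Grasp it across its width at the middle. The greenish vial lies in a slot in the middle of its top. It reads the same either way round.
- level: The spirit level; origin at the middle of its base.
- bubble (a joint): Position (m) of the pale bubble (about 10 mm long) along the level's x axis, 0 in the middle of the vial. It goes to the higher end, 1 mm for each mrad of slope, at most 17 mm, and takes about 1.5 s to settle. The black lines on the vial are 18 mm apart, and it lies between them when within 3 mm of the middle.
- new_pad_center (a point): Centre of the new rubber pad, a black disc of 24 mm diameter and 4 mm height that lies on the bench near the bare foot; leave it alone.
- ochre_pot: Ochre-yellow pigment pot with a black lid, 57 mm in diameter, 80 mm high; origin at the centre of its underside; leave it alone.
- bowl: Small white bowl with ochre in it, 69 mm in diameter, 34 mm high; origin at the centre of its underside; leave it alone.

How it is judged:
By the outcome, as a careful person would: the job done as asked, in the order asked, and still so for the second after the job is handed in, while the arm keeps its last pose, push and grip.
It also fails if it takes over 67 s, if anything falls off the work surface, if the arm or the gripper's body presses on something with over 40 N, if the wrist force passes 120 N, or if a joint passes its speed limit or range.

ROBOT

A 6-joint arm with a two-finger parallel gripper is mounted at the origin on a cart in front of the work surface, level with it; the furniture and walls round the work are solid. World frame = base frame: x ahead of the robot, y to its left, z up, the work surface at z = 0. Lengths are in mm, angles in rad, forces in N, time in s.
With the tool pointing down it reaches from about 400 to 925 mm from the base axis. Payload 12.5 kg.
Tool frame: the origin (TCP) lies where the fingers leave the gripper's body, on its centre line; the fingertips stand 78 mm ahead of it and the grasp point (between the pads) lies 59 mm ahead of it (env.nose_length is the distance from the TCP to the fingertips, in mm); z points along the fingers, y is the line along which they close (so a half turn about z gives the same grasp; the last joint's range is limited). The gripper opens to 95 mm and grips with 3 to 60 N. Pads are 20 mm wide; open, the fingers measure 119 mm over their backs; the gripper's body (75 mm by 180 mm) begins 59 mm behind the grasp point.
Start: joints at [-1.343, 0.491, 1.559, -0, 1.092, -0.106], TCP at [204.794, -590.506, 292.261] pointing down, gripper open.
Joint ranges: [-3.1, 3.1], [-0.84, 2.19], [0.05, 2.79], [-1.13, 4.28], [0.06, 2.93], [-2.69, 2.69]. Speed limits (rad/s): [2.22, 2.22, 2.79, 3.14, 3.14, 3.14].

INTERFACE

Orientations are given as [roll, pitch, yaw] about the fixed x, y, z axes, in that order (R = Rz(yaw) Ry(pitch) Rx(roll)).
In Python, from cell import env gives the robot as it stands. The module is installed in compiled form; this text tells all that it offers.
- The arm moves only by the tool send_rows, never from a script. Its argument "series" is text: rows parted by semicolons, each of 6 numbers parted by spaces: the shift along the tool's x, y, z as a fraction of full scale, then the turn, a rotation vector about the tool's x, y, z as a fraction of full scale. A call has 1 to 5 rows; each row shifts and turns the commanded pose from where the row before left it, along the tool's axes as they then stand; what a row does not reach is not made up. Full scale, the value 1, is 60 mm for a shift and 10 degrees for a turn. A row lasts 1/8 s, in which the tool goes at most 62.5 mm and 10.7 degrees, less where a joint would pass 70% of its speed; a pose out of reach is approached as far as the arm can. A call with a number of a shift or a turn outside -1 to 1 is refused whole. A call with a gripper value outside its range is refused whole. "fingers" is the opening, from 0 (shut) to 1 (fully open), set as the call begins (left out, the last holds). The fingers move at their own pace and stop on an object; the grip force is fixed at half the most. Time passes only in rows, so rows that do not move let the fingers close. It gives the time, the measured TCP pose, the force, the opening and the grip force at its end, in the units of the state.
- env.state(): the state, without advancing time (a new reading comes with each control period).
- env.read_camera(name): name is "scene" or "side" or "wrist"; returns a dict with "color" (384x512x3 uint8, red, green, blue), "z_map" (384x512 float32, mm along the optical axis (not along the pixel's ray), 0 where there is no reading), "fovy" (degrees; the focal length in pixels is half the picture's height over the tangent of half this angle, whatever the lens; pixels are square), "cx", "cy" (the principal point, pixels), "distortion" ([k1, k2, p1, p2, k3] as OpenCV has them; the pictures are not rectified), "R" (3x3) and "t" (3): a world point X has camera coordinates R X + t. Camera axes: x right, y down, z forward; pixel columns grow to the right and rows downward; lengths in mm; the calibration is good to about 2 mm. A picture is of the moment at which its call begins.
- env.job_done(): hands the job in; it is judged then, once.
The state is a dict: "t": time; "joints": joint angles; "qvel": joint speeds; "tau": joint torques, N m; "eef_pos": TCP position; "tcp_rot": TCP orientation; "ft_force": force on the tool from outside, world axes, zero at the start; "moment": the same for the moment, N m; "opening": opening from 0.0 (shut) to 1.0 (fully open); "grip_force": force on a finger pad.
Only numpy, scipy, OpenCV 4.12 (cv2) and the standard library are available. Lean on these libraries where they do the work, as an engineer would, in place of code of your own. Each camera call takes 0.05 s, during which the arm holds its last target. There are 200 camera calls.

## Working session

There is one attempt and no reset: what is moved stays moved. The work goes in short steps, Python scripts to look and compute and a tool call to move; the robot and the scene stay as the last step left them, time stands still between calls to the robot, and variables do not carry over. Pictures are saved under pics/ and viewed, at most 10 in all, crops included, and the job is handed in when it is done.

Besides the shell and the picture viewer there is one more tool, called after "Call:" in YAML: its name, and indented under it one key for each argument. send_rows: Moves the arm, as the interface text tells. Shift numbers are shares of 60 mm and turn numbers shares of 10 degrees, none past 1 either way. Its arguments: {"type":"object","properties":{"series":{"type":"string"},"fingers":{"type":"number"}},"required":["series"]}

```bash
mkdir -p pics; cat > h.py <<'E'
import numpy as np, cv2
from cell import env
def cam(n,save=None):
    c=env.read_camera(n); h=c["color"].shape[0]; f=h/2/np.tan(np.radians(c["fovy"])/2)
    c["K"]=np.array([[f,0,c["cx"]],[0,f,c["cy"]],[0,0,1.]]); c["D"]=np.array(c["distortion"],float)
    c["R"]=np.array(c["R"]);c["t"]=np.array(c["t"])
    if save: cv2.imwrite("pics/"+save,c["color"][...,::-1])
    return c
def plane(c,px,z):
    u=cv2.undistortPoints(np.array(px,float).reshape(-1,1,2),c["K"],c["D"])[:,0]
    d=np.c_[u,np.ones(len(u))]@c["R"]; o=-c["R"].T@c["t"]
    return o+d*((z-o[2])/d[:,2])[:,None]
def cloud(c):
    h,w=c["z_map"].shape; v,u=np.mgrid[:h,:w]
    p=cv2.undistortPoints(np.c_[u.ravel(),v.ravel()].astype(float).reshape(-1,1,2),c["K"],c["D"])[:,0]
    z=c["z_map"].ravel().astype(float); P=np.c_[p*z[:,None],z]
    return ((P-c["t"])@c["R"]).reshape(h,w,3)
def proj(c,X):
    return cv2.projectPoints(np.array(X,float).reshape(-1,1,3),cv2.Rodrigues(c["R"])[0],c["t"],c["K"],c["D"])[0][:,0]
E
python3 - <<'E'
from h import *
a=[cam(n,None) for n in("scene","side","wrist")]
im=[c["color"] for c in a]
cv2.imwrite("pics/a.png",im[0][...,::-1]);cv2.imwrite("pics/b.png",np.hstack([cv2.resize(im[1],(400,300)),cv2.resize(im[2],(400,300))])[...,::-1])
for c in a: print(c["fovy"],c["D"],-c["R"].T@c["t"],c["R"][2])
print(env.state(),env.nose_length)
E
```

```text
46.84565385522501 [-0.15425617  0.          0.          0.          0.        ] [ 41.26634621 849.89304172 575.55369301] [ 0.48390713 -0.76823247 -0.41910949]
57.848433031571915 [0.03143223 0.         0.         0.         0.        ] [551.53309717 703.7699735  492.54418432] [ 0.08967785 -0.87982616 -0.46675884]
59.21005141715512 [-0.01923031  0.          0.          0.          0.        ] [ 273.20743108 -567.35206786  384.26316823] [-0.24438097 -0.08351112 -0.96607652]
{'t': 0.15, 'joints': array([-1.34256896e+00,  4.91435758e-01,  1.55928602e+00, -7.98080834e-06,
        1.09168590e+00, -1.05598877e-01]), 'qvel': array([ 0.00125999, -0.00195887, -0.00211883,  0.00055241,  0.00114835,
        0.00119232]), 'tau': array([ 1.02321155e-03, -6.12894845e+01, -2.58280724e+01,  6.91766501e-02,
        4.73276305e-02, -7.22366030e-05]), 'eef_pos': array([ 204.7862146 , -590.39362914,  291.79492175]), 'tcp_rot': array([-3.14078143e+00, -7.88653404e-05,  3.33829897e-01]), 'ft_force': array([0.10642711, 0.26465302, 0.63924593]), 'moment': array([ 0.01327593, -0.04217861, -0.04708616]), 'grip_force': 0.0, 'opening': 1.0020518620247296} 77.60000000000001
```

View pics/a.png

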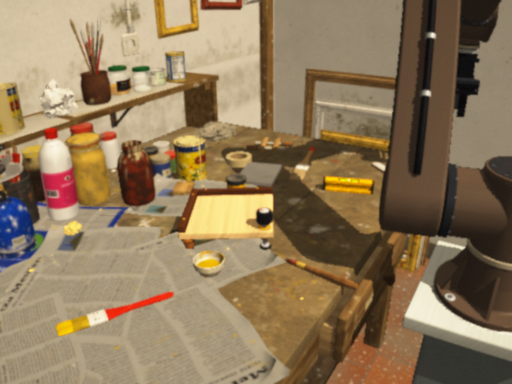

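View pics/b.png

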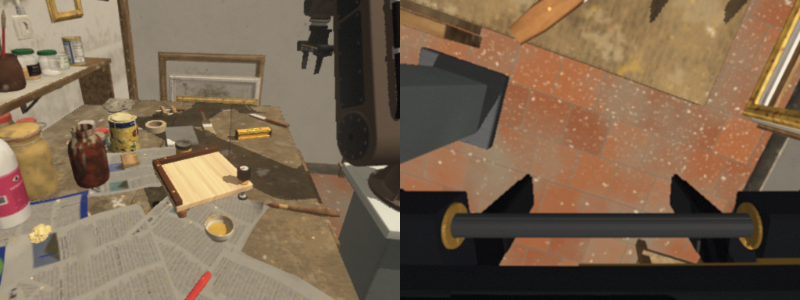

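The scene view shows the yellow level at about (349,185), the board around (230,215), the knob at (264,215) and the bowl at (208,262). The side view shows the level near (324,169) at full size and the knob near (312,219).

```bash
python3 - <<'E'
from h import *
for n,kb,lb in(("scene",(264,215),(349,185)),("side",(313,220),(324,169))):
    c=cam(n);P=cloud(c);hsv=cv2.cvtColor(c["color"],cv2.COLOR_RGB2HSV)
    # level
    x,y=lb;m=np.zeros(hsv.shape[:2],bool);m[y-18:y+18,x-38:x+38]=1
    L=m&(hsv[...,1]>150)&(hsv[...,0]>15)&(hsv[...,0]<35)&(P[...,2]>5)&(P[...,2]<60)
    q=P[L];print(n,"level",len(q),np.percentile(q,[2,50,98],axis=0).round(1).tolist())
    t=q[q[:,2]>31];r=cv2.minAreaRect(t[:,:2].astype(np.float32));print(" top",len(t),t.mean(0),r)
    x,y=kb;m[:]=0;m[y-16:y+20,x-16:x+16]=1
    K=m&(hsv[...,2]<70)&(P[...,2]>70);q=P[K];print(" knob",len(q),np.percentile(q,[2,50,98],axis=0).round(1).tolist())
    t=q[q[:,2]>np.percentile(q[:,2],98)-4];print(" top",len(t),t.mean(0),cv2.minEnclosingCircle(t[:,:2].astype(np.float32)))
    B=(P[...,2]>44)&(P[...,2]<62)&(P[...,0]>350)&(P[...,0]<900)&(abs(P[...,1])<400)&(hsv[...,0]<30)&(hsv[...,2]>130)&(hsv[...,1]>50)
    nn,lab,st,ce=cv2.connectedComponentsWithStats(B.astype(np.uint8));i=1+st[1:,4].argmax();q=P[lab==i]
    print(" board",len(q),q.mean(0),cv2.minAreaRect(q[:,:2].astype(np.float32)), np.linalg.lstsq(np.c_[q[:,:2],np.ones(len(q))],q[:,2],rcond=None)[0])
E
```

```text
scene level 644 [[379.2, -337.1, 5.9], [446.0, -308.9, 24.6], [512.1, -281.0, 39.1]]
 top 259 [ 446.2641698  -310.77001264   36.20974581] ((447.9527587890625, -312.8619384765625), (147.32293701171875, 35.58029556274414), 17.865333557128906)
 knob 166 [[482.4, 82.7, 75.5], [493.6, 100.8, 90.1], [512.7, 105.9, 103.1]]
 top 29 [464.81187427 150.24397453 133.77674223] ((277.6978454589844, 473.66754150390625), 444.3484802246094)
 board 3288 [611.82579051  77.05641209  55.04524958] ((620.4142456054688, 61.284019470214844), (220.1019744873047, 210.8285369873047), 30.438846588134766) [-1.41667406e-02 -7.93333133e-03  6.43241409e+01]
side level 483 [[385.2, -335.7, 5.8], [449.4, -307.4, 25.5], [511.3, -281.7, 36.4]]
 top 184 [ 450.32481699 -309.95899661   34.64214478] ((450.364013671875, -312.0749816894531), (143.3613739013672, 27.633161544799805), 19.381147384643555)
 knob 182 [[487.0, 91.7, 76.1], [502.5, 102.7, 90.0], [518.3, 106.3, 102.2]]
 top 36 [500.16803764  99.71926382 100.53574653] ((503.5582275390625, 94.48017120361328), 16.067974090576172)
 board 4833 [611.49558236  76.09077985  53.61397481] ((622.2908935546875, 62.40869140625), (217.79592895507812, 209.55517578125), 30.12160873413086) [-2.31469602e-02 -1.39666454e-03  6.78745120e+01]
```

Call:
send_rows:
  series: "0.6 -0.35 0 0 0 0;0.76 -0.44 0 0 0 0;0.76 -0.44 0 0 0 0;0.76 -0.44 0 0 0 0;0.76 -0.44 0 0 0 0"

```text
t: 0.88
eef_pos: [370.6, -398.0, 292.3]
tcp_rot: [3.141, -0.0, 0.334]
ft_force: [0.9, -0.3, -0.3]
opening: 1.002
grip_force: 0.0
```

Call:
send_rows:
  series: "0.76 -0.44 0 0 0 0;0.6 -0.35 0.2 0 0 0;0.35 -0.17 0.3 0 0 0;0 0 0.2 0 0 0;0 0 0 0 0 0"

```text
t: 1.5
eef_pos: [447.3, -311.6, 249.6]
tcp_rot: [-3.14, 0.001, 0.334]
ft_force: [0.2, 0.3, 0.1]
opening: 1.003
grip_force: 0.0
```

```bash
cat > s.py <<'E'
from h import *
from scipy.spatial.transform import Rotation as Ro
def rel(X,s=None):
    s=s or env.state();return Ro.from_euler("xyz",s["tcp_rot"]).as_matrix().T@(np.array(X,float)-s["eef_pos"])
E
python3 - <<'E'
from s import *
s=env.state();print(s["t"],s["eef_pos"],s["tcp_rot"])
c=cam("wrist","c.png");hsv=cv2.cvtColor(c["color"],cv2.COLOR_RGB2HSV);P=cloud(c)
L=(hsv[...,1]>150)&(hsv[...,0]>15)&(hsv[...,0]<35)&(P[...,2]>28)&(P[...,2]<45)&(np.hypot(P[...,0]-448,P[...,1]+311)<100)
q=P[L];r=cv2.minAreaRect(q[:,:2].astype(np.float32));print(len(q),q.mean(0),r)
X=[*r[0],18];print(rel(X))
E
```

```text
1.5 [ 447.25393229 -311.60301655  249.56243527] [-3.14038695e+00  8.95273162e-04  3.33798974e-01]
2992 [ 455.6135658  -311.87919328   35.99236873] ((450.2379150390625, -313.8778076171875), (143.4189910888672, 24.02739143371582), 19.067859649658203)
[  2.29157618   2.88624332 232.16691625]
```

View pics/c.png

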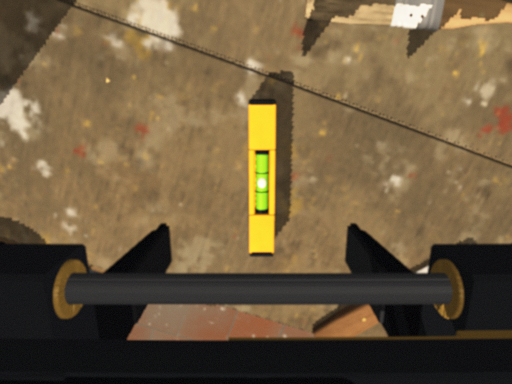

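The wrist view shows the level upright and in line with the tool. Its vial spans (262,152) to (262,212), with the bubble at (262,183) and the black end caps at rows 100 and 253.

```bash
python3 - <<'E'
from s import *
c=cam("wrist")
p=plane(c,[(262,182),(262.5,100),(261.5,253.5),(248.5,180),(275.5,180)],36);print(p);print([rel(x).round(1) for x in p])
E
```

```text
[[ 451.42291138 -315.00888302   36.        ]
 [ 520.95622035 -291.16840765   36.        ]
 [ 383.12257291 -338.36758082   36.        ]
 [ 449.11782905 -302.53806972   36.        ]
 [ 457.32009729 -326.22405778   36.        ]]
[array([  3. ,   4. , 214.5]), array([ 76.5,   4.2, 214.5]), array([-69.2,   3.8, 214.5]), array([  4.9,  -8.5, 214.5]), array([  4.9,  16.5, 214.5])]
```

Call:
send_rows:
  series: "0.055 0.06 0.4 0 0 0;0 0 0.8 0 0 0;0 0 0.8 0 0 0;0 0 0.5 0 0 0;0 0 0.29 0 0 0"
  fingers: 0.4

```text
t: 2.22
eef_pos: [451.6, -314.4, 82.0]
tcp_rot: [-3.141, 0.0, 0.333]
ft_force: [-0.6, -0.4, 0.9]
opening: 0.532
grip_force: 0.0
```

Call:
send_rows:
  series: "0 0 0 0 0 0;0 0 0 0 0 0;0 0 0 0 0 0;0 0 0 0 0 0"
  fingers: 0.27

```text
t: 2.72
eef_pos: [452.2, -313.8, 83.6]
tcp_rot: [3.14, -0.001, 0.334]
ft_force: [0.1, -0.7, -0.4]
opening: 0.273
grip_force: 0.0
```

Call:
send_rows:
  series: "0 0 0 0 0 0;0 0 0 0 0 0"
  fingers: 0.25

```text
t: 2.98
eef_pos: [451.9, -313.3, 83.1]
tcp_rot: [-3.141, 0.0, 0.334]
ft_force: [-0.9, 3.5, 5.5]
opening: 0.253
grip_force: 10.8
```

Call:
send_rows:
  series: "0 0 0 0 0 0"

```text
t: 3.1
eef_pos: [451.9, -313.3, 83.1]
tcp_rot: [-3.141, 0.0, 0.334]
ft_force: [-1.7, 3.7, 5.8]
opening: 0.249
grip_force: 11.7
```

Call:
send_rows:
  series: "0 0 -0.05 0 0 0;0 0 -0.15 0 0 0;0 0 -0.4 0 0 0;0 0 -0.6 0 0 0.3;0 0 -0.6 0 0 0.5"

```text
t: 3.72
eef_pos: [451.9, -313.6, 192.3]
tcp_rot: [3.141, 0.0, 0.192]
ft_force: [0.6, -0.2, -1.8]
opening: 0.251
grip_force: 11.9
```

Call:
send_rows:
  series: "0 0 -0.7 0 0 0.6;0 0 -0.7 0 0 0.6;0 0 -0.6 0 0 0.6;0 0 -0.3 0 0 0.5;0 -0.2 0 0 0 0.28"

```text
t: 4.35
eef_pos: [454.4, -302.3, 330.8]
tcp_rot: [3.14, -0.003, -0.259]
ft_force: [0.4, -0.1, -2.5]
opening: 0.247
grip_force: 11.9
```

Lifted with 11.9 N. Next I cross over to the board.

Call:
send_rows:
  series: "-0.05 -0.4 0 0 0 0;-0.05 -0.6 0 0 0 0;-0.1 -0.8 0 0 0 0;-0.1 -0.85 0 0 0 0;-0.1 -0.85 0 0 0 0"

```text
t: 4.97
eef_pos: [484.3, -91.2, 329.3]
tcp_rot: [3.141, -0.001, -0.257]
ft_force: [1.0, 0.3, -0.7]
opening: 0.251
grip_force: 11.9
```

Call:
send_rows:
  series: "-0.1 -0.85 0 0 0 0;-0.1 -0.85 0 0 0 0;0 -0.7 0 0 0 0;0 -0.4 0 0 0 0;0 -0.2 0 0 0 0"

```text
t: 5.6
eef_pos: [518.4, 85.6, 329.1]
tcp_rot: [3.142, -0.0, -0.255]
ft_force: [-0.4, -0.3, -2.3]
opening: 0.251
grip_force: 11.9
```

Call:
send_rows:
  series: "0 0 0 0 0 0;0 0 0 0 0 0"

```text
t: 5.85
eef_pos: [518.3, 83.7, 328.9]
tcp_rot: [3.141, -0.0, -0.257]
ft_force: [-0.9, -0.1, -2.7]
opening: 0.247
grip_force: 11.9
```

```bash
python3 - <<'E'
from s import *
s=env.state();print(s["eef_pos"],s["tcp_rot"])
c=cam("wrist","d.png");hsv=cv2.cvtColor(c["color"],cv2.COLOR_RGB2HSV);P=cloud(c)
B=(P[...,2]>44)&(P[...,2]<62)&(hsv[...,0]<30)&(hsv[...,2]>120)&(hsv[...,1]>40)
nn,lab,st,ce=cv2.connectedComponentsWithStats(B.astype(np.uint8));i=1+st[1:,4].argmax();q=P[lab==i]
print(" board",len(q),q.mean(0),cv2.minAreaRect(q[:,:2].astype(np.float32)))
E
```

```text
[518.30724849  83.71415119 328.89983708] [ 3.14129694e+00 -4.89054977e-05 -2.56797202e-01]
 board 29227 [619.4357268   57.33206532  54.23437406] ((615.6769409179688, 58.63665008544922), (203.39076232910156, 203.99874877929688), 30.43385124206543)
```

View pics/d.png

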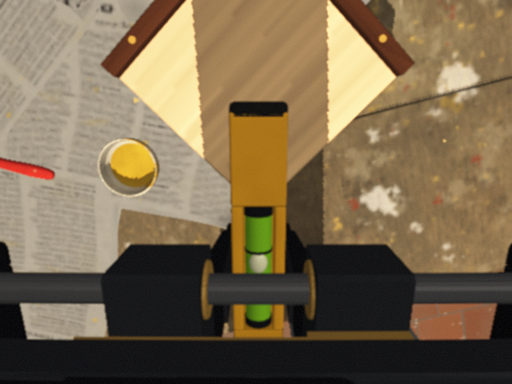

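The board lies ahead of the level in the view. The outer ledge corners, which are the ends of the y diagonal, are at (103,66) and (413,66), and the bowl is clear at (128,167).

```bash
python3 - <<'E'
from s import *
c=cam("wrist")
p=plane(c,[(103,66),(413,65)],70);d=p[0]-p[1];print(p,np.hypot(*d[:2]),np.degrees(np.arctan2(d[1],d[0]))-90,p.mean(0))
e=plane(c,[(121,79),(203,156),(396,77),(323,147)],54);print(e,[np.degrees(np.arctan2(*(e[i+1]-e[i])[1::-1])) for i in(0,2)])
# tan edge intersection check: knob corner
A=np.c_[(e[1]-e[0])[:2],-(e[3]-e[2])[:2]];k=np.linalg.solve(A,(e[2]-e[0])[:2]);K=e[0,:2]+k[0]*(e[1]-e[0])[:2];ctr=p.mean(0)[:2];print("corner",K,K-ctr,np.hypot(*(K-ctr)))
print(rel([*ctr,54]), "level caps",[rel(x) for x in plane(c,[(258,110)],328.9-82+36-1)])
E
```

```text
[[663.36593148 202.20263215  70.        ]
 [586.87297694 -92.59141438  70.        ]] 304.5565661098571 -14.546268125986586 [625.11945421  54.80560889  70.        ]
[[649.97603896 194.945394    54.        ]
 [551.56822044 136.22481064  54.        ]
 [579.54262886 -80.88253972  54.        ]
 [527.85211318   7.40172753  54.        ]] [np.float64(-149.1751984711436), np.float64(120.34901036595441)]
corner [478.09543255  92.38312173] [-147.02402166   37.57751285] 151.75023036800476
[110.56502295   0.70764008 274.88963265] level caps [array([70.60741713,  0.59149449, 46.98749368])]
```

Call:
send_rows:
  series: "0.4 0 0 0 -0.05 0;0.7 0.01 0 0 -0.05 0;0.6 0 0.3 0 -0.05 0;0.2 0 0.5 0 -0.025 0;0 0 0.6 0 0 0"

```text
t: 6.58
eef_pos: [627.3, 54.4, 242.5]
tcp_rot: [-3.142, 0.03, -0.258]
ft_force: [-0.0, 1.0, -3.1]
opening: 0.249
grip_force: 11.9
```

Call:
send_rows:
  series: "0 0 0.7 0 0 0;0 0 0.5 0 0 0;0 0 0.25 0 0 0;0 0 0.1 0 0 0;0 0 0 0 0 0"

```text
t: 7.2
eef_pos: [624.0, 56.2, 151.2]
tcp_rot: [-3.141, 0.03, -0.256]
ft_force: [-0.5, 0.3, -1.6]
opening: 0.252
grip_force: 11.9
```

```bash
python3 - <<'E'
from s import *
s=env.state();print(s["eef_pos"],s["tcp_rot"])
R=Ro.from_euler("xyz",s["tcp_rot"]).as_matrix();print("base centre",s["eef_pos"]+R@[0,0,83.1],R[:,0])
ims=[]
for n in("scene","side"):
    c=cam(n);x,y=proj(c,[626,55,90])[0].astype(int);ims.append(cv2.resize(c["color"][y-50:y+50,x-65:x+65],(400,308),interpolation=cv2.INTER_CUBIC))
cv2.imwrite("pics/e.png",np.hstack(ims)[...,::-1])
E
```

```text
[624.02918197  56.17904163 151.18675011] [-3.14145686  0.02966009 -0.25629655]
base centre [621.64814864  56.81468034  68.12330061] [ 0.96690997 -0.25338833 -0.02965574]
```

View pics/e.png

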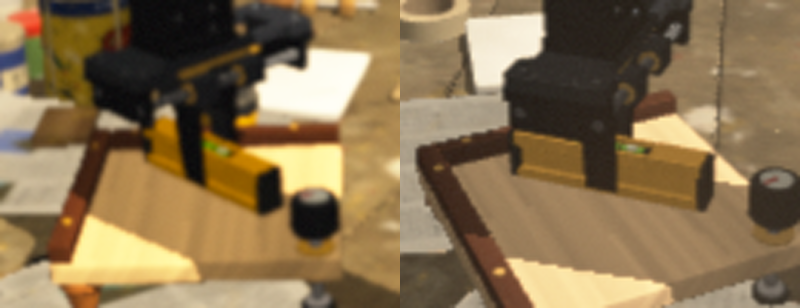

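The level hangs above the board in line with the knob, and both views show clearance. I'll shift about 5 mm along +x, then ease it down.

Call:
send_rows:
  series: "0.05 0 0.06 0 0 0;0.04 0 0.08 0 0 0;0 0 0.05 0 0 0;0 0 0 0 0 0"

```text
t: 7.8
eef_pos: [628.4, 55.0, 138.6]
tcp_rot: [3.141, 0.031, -0.256]
ft_force: [0.2, 0.0, -1.7]
opening: 0.252
grip_force: 11.9
```

Call:
send_rows:
  series: "0 0 0.015 0 0 0;0 0 0.01 0 0 0;0 0 0 0 0 0"

```text
t: 8.18
eef_pos: [628.5, 55.1, 137.6]
tcp_rot: [3.142, 0.03, -0.256]
ft_force: [-0.9, 0.3, -1.7]
opening: 0.252
grip_force: 11.9
```

Call:
send_rows:
  series: "0 0 0.01 0 0 0;0 0 0 0 0 0"

```text
t: 8.43
eef_pos: [628.6, 55.1, 137.1]
tcp_rot: [3.142, 0.03, -0.256]
ft_force: [0.5, 0.4, 0.7]
opening: 0.254
grip_force: 11.9
```

Call:
send_rows:
  series: "0 0 0 0 0 0;0 0 0 0 0 0"

```text
t: 8.68
eef_pos: [628.6, 55.1, 137.1]
tcp_rot: [3.142, 0.03, -0.256]
ft_force: [-1.2, -0.2, 0.6]
opening: 0.25
grip_force: 11.9
```

Call:
send_rows:
  series: "0 0 0 0 0 0;0 0 0 0 0 0;0 0 0 0 0 0"
  fingers: 0.27

```text
t: 9.05
eef_pos: [628.6, 55.1, 136.9]
tcp_rot: [3.142, 0.031, -0.256]
ft_force: [-0.4, -0.3, -0.7]
opening: 0.271
grip_force: 0.0
```

Call:
send_rows:
  series: "0 0 0 0 0 0;0 0 0 0 0 0;0 0 0 0 0 0"
  fingers: 0.6

```text
t: 9.43
eef_pos: [628.5, 55.1, 136.9]
tcp_rot: [3.142, 0.031, -0.256]
ft_force: [0.1, 0.3, 0.0]
opening: 0.525
grip_force: 0.0
```

Call:
send_rows:
  series: "0 0 -0.1 0 0 0;0 0 -0.4 0 0 0;0 0 -0.7 0 0 0;0 0 -0.5 0 0 0;0 0 -0.3 0 0.175 0"

```text
t: 10.05
eef_pos: [632.4, 54.0, 258.6]
tcp_rot: [-3.141, -0.003, -0.256]
ft_force: [0.6, -0.3, -0.0]
opening: 0.601
grip_force: 0.0
```

Call:
send_rows:
  series: "-0.3 0 0 0 0 0;-0.6 0 0 0 0 0;-0.5 0 0 0 0 0;0 0 0 0 0 0;0 0 0 0 0 0"

```text
t: 10.68
eef_pos: [551.4, 75.4, 257.0]
tcp_rot: [-3.141, -0.001, -0.256]
ft_force: [-0.1, -0.1, 0.4]
opening: 0.602
grip_force: 0.0
```

```bash
python3 - <<'E'
from s import *
s=env.state();print(s["eef_pos"],s["tcp_rot"])
c=cam("wrist","f.png");hsv=cv2.cvtColor(c["color"],cv2.COLOR_RGB2HSV);P=cloud(c)
L=(hsv[...,1]>150)&(hsv[...,0]>15)&(hsv[...,0]<35)&(P[...,2]>82)&(P[...,2]<100)
q=P[L];r=cv2.minAreaRect(q[:,:2].astype(np.float32));print(len(q),q.mean(0),r)
E
```

```text
[551.41046196  75.35406935 256.97426731] [-3.14149351e+00 -1.16180254e-03 -2.56071245e-01]
4760 [628.18858771  54.76081994  89.77797097] ((624.2318115234375, 55.771095275878906), (23.76149559020996, 138.04345703125), 75.30537414550781)
```

View pics/f.png

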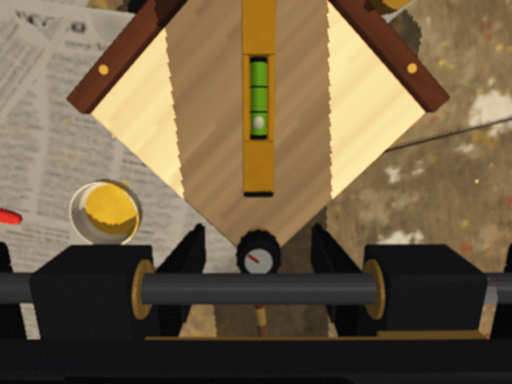

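The level stands along the diagonal. Its vial is at about (259,98) with the bubble at the knob end, (259,121), which fits the board leaning back. The knob top is at (258,261).

```bash
python3 - <<'E'
from s import *
c=cam("wrist");s=env.state()
k=plane(c,[(258,261)],103)[0];print("knob",k,rel(k), np.hypot(*(k-[626,55,103])[:2]))
M=Ro.from_euler("xyz",s["tcp_rot"]).as_matrix()
Rc=c["R"]@M; tc=c["R"]@s["eef_pos"]+c["t"]  # tool->cam
for th in range(-70,80,10):
    T=Ro.from_euler("xyz",[np.pi,0,-.256+np.radians(th)]).as_matrix();o=np.array([k[0],k[1],144])
    d=dict(c);d["R"]=Rc@T.T;d["t"]=tc-d["R"]@o
    print(th,proj(d,[[626,55,90],[626-17*.967,55+17*.254,90],[626+17*.967,55-17*.254,90]]).round().tolist())
print(s["joints"])
E
```

```text
knob [505.61636042  86.61598477 103.        ] [-47.40385186   0.60077113 153.67924627] 124.46602416728958
-70 [[-5.0, 175.0], [33.0, 188.0], [-42.0, 162.0]]
-60 [[7.0, 131.0], [44.0, 150.0], [-30.0, 111.0]]
-50 [[29.0, 87.0], [63.0, 114.0], [-6.0, 60.0]]
-40 [[60.0, 48.0], [90.0, 81.0], [28.0, 13.0]]
-30 [[100.0, 14.0], [125.0, 53.0], [74.0, -28.0]]
-20 [[148.0, -12.0], [165.0, 32.0], [129.0, -59.0]]
-10 [[201.0, -29.0], [210.0, 19.0], [191.0, -79.0]]
0 [[257.0, -34.0], [257.0, 14.0], [257.0, -86.0]]
10 [[313.0, -29.0], [304.0, 19.0], [323.0, -79.0]]
20 [[366.0, -12.0], [349.0, 32.0], [385.0, -59.0]]
30 [[414.0, 14.0], [389.0, 53.0], [440.0, -27.0]]
40 [[454.0, 48.0], [423.0, 81.0], [485.0, 13.0]]
50 [[485.0, 88.0], [450.0, 114.0], [520.0, 60.0]]
60 [[506.0, 131.0], [470.0, 151.0], [543.0, 111.0]]
70 [[518.0, 176.0], [481.0, 188.0], [556.0, 163.0]]
[ 1.69212489e-02  4.34298367e-01  1.77005196e+00 -2.42227115e-04
  9.36710307e-01  1.84423790e+00]
```

Call:
send_rows:
  series: "-0.4 0.01 0 0 0 0;-0.4 0 0 0 0 0;0 0 0 0 0 -0.7;0 0 0 0 0 -0.9;0 0 0 0 0 -0.9"
  fingers: 0.75

```text
t: 11.4
eef_pos: [504.9, 86.8, 256.7]
tcp_rot: [3.141, -0.0, 0.185]
ft_force: [-0.3, 0.1, -1.2]
opening: 0.753
grip_force: 0.0
```

Call:
send_rows:
  series: "0 0 0 0 0 -0.9;0 0 0 0 0 -0.7;0 0 0.3 0 0 -0.4;0 0 0.3 0 0 0;0 0 0 0 0 0"

```text
t: 12.02
eef_pos: [504.4, 86.8, 219.8]
tcp_rot: [-3.141, 0.002, 0.529]
ft_force: [0.8, -0.8, 0.4]
opening: 0.752
grip_force: 0.0
```

```bash
python3 - <<'E'
from s import *
s=env.state();print(s["eef_pos"],s["tcp_rot"]);print(rel([505.6,86.6,103]))
c=cam("wrist");hsv=cv2.cvtColor(c["color"],cv2.COLOR_RGB2HSV);P=cloud(c)
m=(P[...,2]>94)&(P[...,2]<112)&(np.hypot(P[...,0]-505,P[...,1]-86)<35)&(hsv[...,2]<90)
q=P[m];print(len(q));print(q.mean(0),cv2.minEnclosingCircle(q[:,:2].astype(np.float32)),np.percentile(q[:,2],[5,50,95]))
cv2.imwrite("pics/g.png",c["color"][...,::-1])
E
```

```text
[504.3854038   86.77465137 219.79105081] [-3.14069134e+00  1.96563984e-03  5.28785326e-01]
[  1.1901654    0.86880636 116.78820136]
1444
[506.42536198  88.58887784 101.35950754] ((504.6378173828125, 87.3642349243164), 18.960241317749023) [ 97.98801101 101.76995952 103.19681912]
```

View pics/g.png

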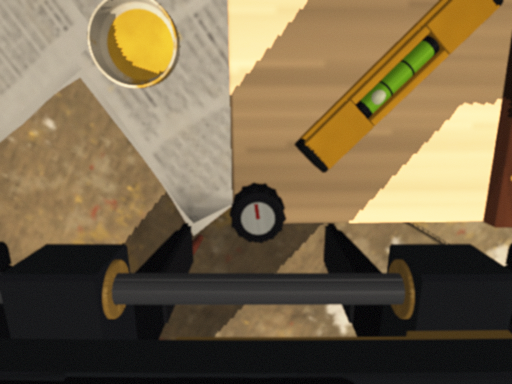

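The knob is centred at (257,213), in line between the open fingers. The level is fully in view and the bowl is clear. Descend and grip.

Call:
send_rows:
  series: "0 0 0.3 0 0 0;0 0 0.45 0 0 0;0 0 0.3 0 0 0;0 0 0.13 0 0 0;0 0 0 0 0 0"

```text
t: 12.7
eef_pos: [504.5, 86.9, 150.3]
tcp_rot: [3.141, -0.0, 0.529]
ft_force: [0.1, -0.0, 0.9]
opening: 0.748
grip_force: 0.0
```

Call:
send_rows:
  series: "0 0 0 0 0 0;0 0 0 0 0 0;0 0 0 0 0 0;0 0 0 0 0 0;0 0 0 0 0 0"
  fingers: 0.3

```text
t: 13.32
eef_pos: [504.0, 87.2, 150.1]
tcp_rot: [-3.141, 0.0, 0.529]
ft_force: [-0.8, 2.0, 1.4]
opening: 0.377
grip_force: 30.0
```

Call:
send_rows:
  series: "-0.01 -0.01 0.02 0 0 0;-0.01 -0.01 0.02 0 0 0;-0.01 -0.01 0.02 0 0 0;-0.01 -0.01 0.02 0 0 0;0 0 0 0 0 0"

```text
t: 13.95
eef_pos: [501.3, 87.8, 145.3]
tcp_rot: [3.141, -0.001, 0.529]
ft_force: [1.0, 2.2, 2.0]
opening: 0.37
grip_force: 30.0
```

Call:
send_rows:
  series: "0 0 0.015 0 0 0;0 0 0.01 0 0 0;0 0 0 0 0 0"

```text
t: 14.32
eef_pos: [501.4, 87.9, 145.0]
tcp_rot: [3.141, -0.002, 0.529]
ft_force: [-1.3, 1.9, 19.5]
opening: 0.373
grip_force: 30.0
```

Call:
send_rows:
  series: "0 0 0.02 0 0 0;0 0 0.01 0 0 0;0 0 0 0 0 0"

```text
t: 14.7
eef_pos: [501.5, 88.0, 144.7]
tcp_rot: [3.14, -0.003, 0.529]
ft_force: [-6.0, 2.6, 41.0]
opening: 0.374
grip_force: 30.0
```

Call:
send_rows:
  series: "0 0 -0.03 0 0 0;0 0 0 0 0 0;0 0 0 0 0 0;0 0 0 0 0 0;0 0 0 0 0 0"

```text
t: 15.32
eef_pos: [501.4, 88.0, 144.9]
tcp_rot: [3.141, -0.002, 0.529]
ft_force: [-1.1, 2.6, 18.6]
opening: 0.376
grip_force: 30.0
```

Call:
send_rows:
  series: "0 0 0 0 0 0;0 0 0 0 0 0;0 0 0 0 0 0;0 0 0 0 0 0;0 0 0 0 0 0"

```text
t: 15.95
eef_pos: [501.4, 88.0, 144.9]
tcp_rot: [3.141, -0.002, 0.529]
ft_force: [-1.0, 2.0, 17.9]
opening: 0.373
grip_force: 30.0
```

```bash
cat > bub.py <<'E'
from s import *
def bub(name):
    c=cam("wrist");hsv=cv2.cvtColor(c["color"],cv2.COLOR_RGB2HSV)
    x,y=proj(c,[626,55,90])[0]
    x0,y0=int(np.clip(x-60,0,392)),int(np.clip(y-60,0,264))
    crop=c["color"][y0:y0+120,x0:x0+120];cv2.imwrite("pics/"+name,cv2.resize(crop,(600,600),interpolation=cv2.INTER_CUBIC)[...,::-1])
    w=np.array([.9677,-.252]);H=hsv.astype(int)
    for s in range(-28,29,1):
        p=proj(c,[626+s*w[0],55+s*w[1],90])[0];u,v=p.round().astype(int)
        if 0<=u<512 and 0<=v<384: print(s,c["color"][v,u].tolist(),end=";")
    print("crop",x0,y0);return c
E
python3 - <<'E'
from bub import *
bub("h.png");s=env.state();print(s["t"],s["ft_force"])
E
```

```text
-28 [115, 170, 33];-27 [116, 169, 32];-26 [118, 168, 32];-25 [115, 168, 31];-24 [112, 166, 29];-23 [116, 168, 32];-22 [116, 170, 33];-21 [115, 168, 32];-20 [116, 170, 32];-19 [118, 171, 32];-18 [120, 172, 34];-17 [117, 170, 33];-16 [112, 164, 30];-15 [115, 169, 32];-14 [116, 169, 31];-13 [48, 65, 26];-12 [84, 122, 29];-11 [119, 172, 35];-10 [119, 171, 36];-9 [116, 169, 33];-8 [116, 170, 34];-7 [121, 174, 35];-6 [119, 171, 32];-5 [113, 167, 31];-4 [116, 167, 31];-3 [114, 166, 32];-2 [116, 170, 34];-1 [117, 170, 34];0 [118, 169, 37];1 [154, 155, 114];2 [168, 164, 128];3 [176, 171, 136];4 [185, 181, 143];5 [192, 188, 149];6 [195, 191, 152];7 [198, 193, 153];8 [197, 192, 153];9 [203, 198, 158];10 [146, 178, 83];11 [115, 168, 32];12 [116, 168, 33];13 [113, 167, 31];14 [113, 165, 29];15 [117, 168, 32];16 [115, 168, 32];crop 392 0
16.0 [-1.2566203   1.76002712 17.85630684]
```

View pics/h.png

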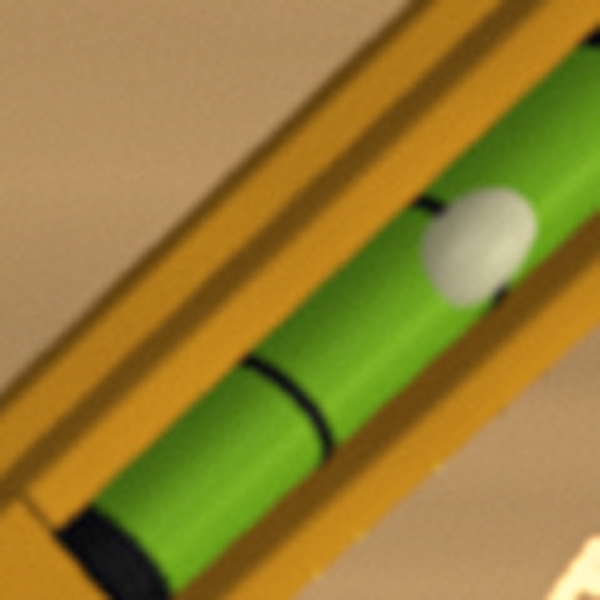

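The near line is at about (290,400) in the crop and the bubble sits on the far line at about (480,245). It reads roughly +9.3 mm towards +x, so about 0.95 rad (54°) clockwise is needed. I'll release, turn the open gripper back 54° and regrip, so that the turn ends with the vial in view.

Call:
send_rows:
  series: "0.01 0.01 -0.02 0 0 0;0.01 0.01 -0.02 0 0 0;0.01 0.01 -0.02 0 0 0;0.01 0.01 -0.02 0 0 0;0 0 0 0 0 0"

```text
t: 16.62
eef_pos: [503.1, 87.4, 148.1]
tcp_rot: [-3.139, 0.003, 0.529]
ft_force: [-3.5, 6.6, 2.4]
opening: 0.373
grip_force: 30.0
```

Call:
send_rows:
  series: "0 0 0 0 0 0;0 0 0 0 0 0;0 0 0 0 0 -0.2;0 0 0 0 0 -0.6;0 0 0 0 0 -0.8"
  fingers: 0.55

```text
t: 17.25
eef_pos: [504.2, 86.9, 148.5]
tcp_rot: [3.142, 0.0, 0.814]
ft_force: [-0.4, 0.3, -0.0]
opening: 0.551
grip_force: 0.0
```

Call:
send_rows:
  series: "0 0 0 0 0 -0.9;0 0 0 0 0 -0.9;0 0 0 0 0 -0.9;0 0 0 0 0 -0.7;0 0 0 0 0 -0.4"

```text
t: 17.88
eef_pos: [504.2, 86.8, 148.5]
tcp_rot: [-3.142, 0.0, 1.476]
ft_force: [-0.4, 0.4, 0.3]
opening: 0.554
grip_force: 0.0
```

Call:
send_rows:
  series: "0 0 0 0 0 0;0 0 0 0 0 0;0 0 0 0 0 0;0 0 0 0 0 0;0 0 0 0 0 0"
  fingers: 0.3

```text
t: 18.5
eef_pos: [504.1, 87.0, 148.5]
tcp_rot: [-3.141, 0.0, 1.472]
ft_force: [-1.1, -0.1, 0.5]
opening: 0.376
grip_force: 30.0
```

Call:
send_rows:
  series: "0.002 -0.015 0.02 0 0 0;0.002 -0.015 0.02 0 0 0;0.002 -0.01 0.02 0 0 0;0.002 -0.01 0.015 0 0 0;0 0 0 0 0 0"

```text
t: 19.12
eef_pos: [501.7, 87.8, 144.2]
tcp_rot: [3.14, -0.0, 1.472]
ft_force: [2.5, -2.1, 1.8]
opening: 0.378
grip_force: 30.0
```

Call:
send_rows:
  series: "0 0 0.015 0 0 0;0 0 0 0 0 0"

```text
t: 19.38
eef_pos: [501.6, 87.8, 143.5]
tcp_rot: [3.141, -0.0, 1.472]
ft_force: [1.6, -2.4, 5.3]
opening: 0.375
grip_force: 30.0
```

Call:
send_rows:
  series: "0 0 0.01 0 0 0;0 0 0 0 0 0"

```text
t: 19.62
eef_pos: [501.6, 87.8, 143.4]
tcp_rot: [3.14, -0.0, 1.472]
ft_force: [0.4, -1.4, 13.2]
opening: 0.372
grip_force: 30.0
```

Call:
send_rows:
  series: "0 0 0 0 0 0.3;0 0 0 0 0 0.6;0 0 0 0 0 0.6;0 0 0 0 0 0.6;0 0 0 0 0 0.6"

```text
t: 20.25
eef_pos: [501.5, 87.7, 143.4]
tcp_rot: [3.141, -0.0, 0.997]
ft_force: [0.5, -1.9, 13.3]
opening: 0.373
grip_force: 30.0
```

Call:
send_rows:
  series: "0 0 0 0 0 0.6;0 0 0 0 0 0.6;0 0 0 0 0 0.6;0 0 0 0 0 0.5;0 0 0 0 0 0.3"

```text
t: 20.88
eef_pos: [501.4, 87.8, 143.4]
tcp_rot: [3.141, -0.001, 0.545]
ft_force: [0.6, -2.1, 14.9]
opening: 0.371
grip_force: 30.0
```

Call:
send_rows:
  series: "0 0 0 0 0 0;0 0 0 0 0 0;0 0 0 0 0 0;0 0 0 0 0 0;0 0 0 0 0 0"

```text
t: 21.5
eef_pos: [501.4, 87.8, 143.4]
tcp_rot: [3.141, -0.001, 0.547]
ft_force: [0.3, -1.4, 14.2]
opening: 0.373
grip_force: 30.0
```

Call:
send_rows:
  series: "0 0 0 0 0 0;0 0 0 0 0 0;0 0 0 0 0 0;0 0 0 0 0 0;0 0 0 0 0 0"

```text
t: 22.12
eef_pos: [501.4, 87.7, 143.4]
tcp_rot: [3.141, -0.001, 0.547]
ft_force: [-0.6, -2.5, 14.4]
opening: 0.372
grip_force: 30.0
```

Call:
send_rows:
  series: "0 0 0 0 0 0;0 0 0 0 0 0;0 0 0 0 0 0;0 0 0 0 0 0;0 0 0 0 0 0"

```text
t: 22.75
eef_pos: [501.4, 87.7, 143.4]
tcp_rot: [3.141, -0.001, 0.547]
ft_force: [0.3, -2.8, 13.8]
opening: 0.369
grip_force: 30.0
```

```bash
python3 - <<'E'
from bub import *
bub("i.png")
E
```

```text
-28 [114, 165, 31];-27 [114, 170, 31];-26 [119, 174, 34];-25 [118, 172, 33];-24 [117, 172, 32];-23 [118, 172, 34];-22 [117, 171, 32];-21 [116, 169, 31];-20 [116, 169, 33];-19 [116, 171, 33];-18 [119, 172, 33];-17 [119, 171, 34];-16 [117, 170, 34];-15 [121, 172, 33];-14 [119, 173, 34];-13 [113, 166, 32];-12 [30, 35, 27];-11 [90, 132, 29];-10 [121, 174, 34];-9 [121, 175, 36];-8 [134, 165, 73];-7 [165, 160, 128];-6 [177, 172, 136];-5 [184, 179, 143];-4 [193, 189, 151];-3 [193, 189, 149];-2 [200, 195, 158];-1 [199, 194, 154];0 [201, 197, 158];1 [204, 198, 160];2 [143, 177, 76];3 [118, 170, 34];4 [116, 169, 31];5 [114, 166, 29];6 [32, 38, 26];7 [104, 150, 33];8 [122, 175, 36];9 [118, 171, 34];10 [116, 169, 31];11 [117, 169, 32];12 [120, 172, 34];13 [119, 172, 35];crop 392 2
```

View pics/i.png

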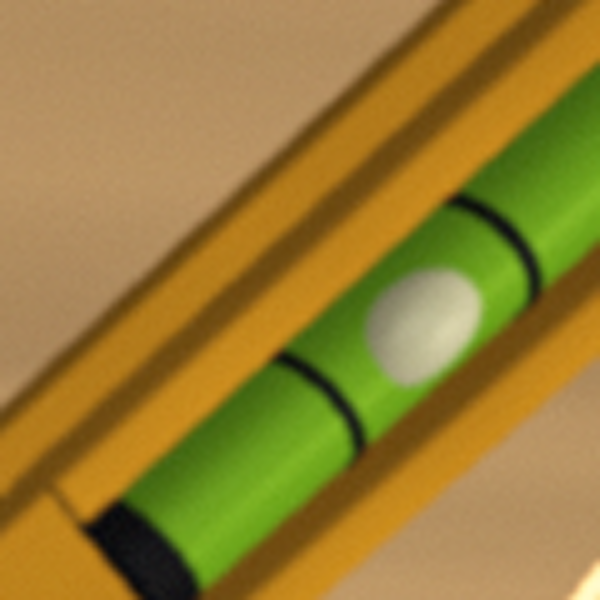

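The bubble sits midway between the two lines: it is at (425,325), and the lines are at about (320,400) and (500,245). I'll add a little press for margin, check once more and hand in.

Call:
send_rows:
  series: "0 0 0.01 0 0 0;0 0 0 0 0 0;0 0 0 0 0 0;0 0 0 0 0 0;0 0 0 0 0 0"

```text
t: 23.42
eef_pos: [501.4, 87.9, 143.2]
tcp_rot: [3.141, -0.001, 0.547]
ft_force: [-1.2, -0.7, 20.3]
opening: 0.372
grip_force: 30.0
```

Call:
send_rows:
  series: "0 0 0 0 0 0;0 0 0 0 0 0;0 0 0 0 0 0;0 0 0 0 0 0;0 0 0 0 0 0"

```text
t: 24.05
eef_pos: [501.4, 87.9, 143.2]
tcp_rot: [3.141, -0.001, 0.547]
ft_force: [-2.1, -0.5, 20.7]
opening: 0.374
grip_force: 30.0
```

Call:
send_rows:
  series: "0 0 0 0 0 0;0 0 0 0 0 0;0 0 0 0 0 0;0 0 0 0 0 0"

```text
t: 24.55
eef_pos: [501.4, 87.9, 143.2]
tcp_rot: [3.141, -0.001, 0.547]
ft_force: [-0.7, 0.2, 21.4]
opening: 0.375
grip_force: 30.0
```

```bash
python3 - <<'E'
from bub import *
bub("j.png");s=env.state();print(s["ft_force"],s["grip_force"])
E
```

```text
-28 [114, 166, 34];-27 [116, 171, 33];-26 [119, 173, 33];-25 [117, 171, 32];-24 [119, 171, 35];-23 [121, 175, 35];-22 [121, 173, 35];-21 [118, 171, 33];-20 [122, 175, 35];-19 [119, 172, 35];-18 [117, 171, 35];-17 [113, 168, 30];-16 [121, 174, 36];-15 [119, 171, 32];-14 [119, 172, 34];-13 [112, 164, 31];-12 [44, 59, 24];-11 [90, 130, 30];-10 [120, 172, 32];-9 [117, 171, 33];-8 [123, 173, 43];-7 [164, 161, 125];-6 [174, 169, 134];-5 [181, 177, 139];-4 [192, 188, 149];-3 [197, 193, 154];-2 [202, 196, 158];-1 [203, 198, 158];0 [205, 199, 160];1 [203, 200, 156];2 [131, 176, 54];3 [119, 172, 34];4 [115, 169, 31];5 [117, 171, 34];6 [29, 36, 23];7 [98, 142, 30];8 [119, 171, 34];9 [116, 170, 32];10 [115, 168, 30];11 [118, 173, 34];12 [118, 170, 34];13 [116, 168, 30];crop 392 2
[-2.15572518 -1.99279344 20.93448235] 30.003374218940735
```

```bash
python3 -c "
from cell import env
print(env.job_done())"
```

```text
the job is handed in; nothing more can be done
None
```

The board is level and the job is handed in: the level lies mid-board pointing at the knob (about 12 N grip), the bubble is centred between the lines, and the arm is still gripping the knob and pressing the foot down with about 21 N.

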